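# Load a gel carrier under the low head of a gel reader

## Task

Pick up the blue gel carrier by its black fin, lay it gel end first in the guide lane of the gel reader and push it gently under the low reader head until it meets the hidden sprung stop. Press it home against the stop with about 10 N for half a second (never as much as 20 N on the reader while it is under the head), then let go and leave it seated there. Keep the carrier level and do not disturb the tube, the small dye bottle or the petri dish.

Things in the scene. Friction and masses are not known exactly. Their poses are not given: they have to be found in the camera images.
- reader: fixed gel reader: grey bed 5 mm thick, x -166 to 130 mm, and a white head over x 0 to 130 mm, 134 mm wide, underside 35 mm and top 73 mm above the worktop. Origin: worktop height, under the middle of the head's front face; x points into the tunnel (push direction), z up. A stop is hidden under the head: a seated carrier's front edge lies anywhere from x = 50 to 85 mm, different each time
- lane (a point): point on the bed on the lane's centre line, 25 mm before the head (reader x = -25 mm, 5 mm above the worktop); axes as the reader's. Two metal rails 8 mm high on the bed form the lane: inner faces 76 mm apart from here inwards, and from here flaring out towards the front to 116 mm apart 135 mm farther forward (-x)
- carrier_fin (a point): centre of the black upright fin (30 mm along x, 12 mm across y, 44 mm high) of the loose gel carrier. It lies 27 mm above the carrier's underside, on its long centre line, 130 mm behind the front edge. x points to the carrier's front (gel end, goes in first), z up
- carrier_plate (a point): centre of the top of the carrier's blue plate: 150 mm long (x), 72 mm wide (y), 5 mm thick; axes as the fin's. The fin stands on it, 55 mm behind this point; a clear gel tray 62 x 66 mm, walls up to 27 mm above the carrier's underside, is fixed on the front part. Whole carrier about 170 g
- seat_flag (a joint): light sprung flag of the hidden stop, in m: 0 free, 0.010 when a carrier has pushed it fully in (along the push direction); springs back if the carrier leaves. Sliding the carrier takes 1 to 3 N. Behind the flag's full travel a rubber cushion of 4 N per mm gives about 5 mm at 20 N; it goes back slowly when the push ends, and friction then keeps the carrier in place with the flag in
- tube: bystander: upright 50 ml tube with green cap, 33 mm across, 111 mm tall, on the worktop; origin at the centre of its underside
- dye: bystander: small dye bottle with white cap, 32 mm across, 62 mm tall, on the worktop; origin at the centre of its underside
- dish: bystander: petri dish, 92 mm across, 16 mm high, on the worktop; origin at the centre of its underside

How it is judged:
By the outcome, as a careful person would: the job done as asked, in the order asked, and still so for the second after the job is handed in, with the robot touching nothing.
It also fails if it takes over 69 s, if anything falls off the work surface, if the arm or the gripper's body presses on something with over 40 N, if the wrist force passes 120 N, or if a joint passes its speed limit or range.

## Robot

A 7-joint arm with a two-finger parallel gripper is mounted at the origin on a cart in front of the work surface, level with it; the furniture and walls round the work are solid. World frame = base frame: x ahead of the robot, y to its left, z up, the work surface at z = 0. Lengths are in m, angles in rad, forces in N, time in s.
With the tool pointing down it reaches from about 0.425 to 1.025 m from the base axis. Payload 9.4 kg.
Tool frame: the origin (TCP) lies on the centre line of the jaws, within the pads' length; the fingertips stand 8 mm ahead of it and the grasp point (between the pads) lies 11 mm behind it (arm.tips_ahead is the distance from the TCP to the fingertips, in m); z points along the fingers, y is the direction in which the jaws open and shut (so a half turn about z gives the same grasp; the last joint's range is limited). The gripper opens to 85 mm and grips with 20 to 120 N. Pads are 22 mm wide; open, the fingers measure 114 mm over their backs; the gripper's body (76 mm by 85 mm) begins 54 mm behind the grasp point. The pads swing forward as they close: fully open they stand 13 mm farther back than shut.
Start: joints at [-1.383, 0.599, -0.003, 1.599, 0.002, 0.943, -0.08], TCP at [0.19, 0.7, 0.239] pointing down, gripper open.
Joint ranges: [-2.57, 2.57], [-0.35, 1.97], [-1.29, 1.29], [0.11, 2.56], [-1.05, 4.19], [0.11, 1.86], [-2.63, 2.63]. Speed limits (rad/s): [2.22, 2.22, 3.01, 3.01, 3.14, 3.14, 3.14].

## Interface

Orientations are given as a unit quaternion [x, y, z, w].
In Python, from bench import arm gives the robot as it stands.
- The arm moves only by the tool jog_arm, never from a script. Its argument "targets" is a list that holds one entry, the list of rows, each a list of 7 numbers: the opening in per cent of the stroke, from 0 (shut) to 100 (fully open), then the shift along the world's x, y, z in mm, then the turn, a rotation vector about the world's x, y, z in rad. A call has 1 to 10 rows; each row shifts and turns the commanded pose from where the row before left it; what a row does not reach is not made up. A row lasts 1/8 s, in which the tool goes at most 62.5 mm and 10.7 degrees, less where a joint would pass 70% of its speed; a pose out of reach is approached as far as the arm can. A call with a gripper value outside its range is refused whole. The fingers move at their own pace and stop on an object; "newtons" is the grip in N (left out, the last holds). Time passes only in rows, so rows that do not move let the fingers close. It gives the time, the measured TCP pose, the force and the opening at its end, in the units of the state.
- arm.sense(): the state, without advancing time (a new reading comes with each control period).
- arm.snapshot(name): name is "side" or "top"; returns a dict with "color" (420x560x3 uint8, blue, green, red), "fx", "fy", "cx", "cy" (pixels), "origin" and "attitude" of the camera in the world. Camera axes: x right, y down, z forward; pixel columns grow to the right and rows downward; lengths in m; the calibration is good to about 2 mm. A picture is of the moment at which its call begins. There is no depth.
- arm.sign_off(): hands the job in, once; it reports no verdict.
The state is a dict: "clock": time; "qpos": joint angles; "dq": joint speeds; "tau": joint torques, N m; "position": TCP position; "tcp_rot": TCP orientation; "ft_force": force on the tool from outside, world axes, zero at the start; "moment": the same for the moment, N m; "opening": opening from 0.0 (shut) to 1.0 (fully open).
Only numpy, scipy, OpenCV 4.12 (cv2) and the standard library are available. Lean on these libraries where they do the work, as an engineer would, in place of code of your own. Each camera call takes 0.05 s, during which the arm holds its last target.

## Working session

There is one attempt and no reset: what is moved stays moved. The work goes in short steps, Python scripts to look and compute and a tool call to move; the robot and the scene stay as the last step left them, time stands still between calls to the robot, and variables do not carry over. Pictures are saved under pics/ and viewed, and the job is handed in when it is done.

Besides the shell and the picture viewer there is one more tool, called as a command line: name --argument value ..., lists and objects as JSON in quotes. jog_arm: Moves the arm, as the interface text tells. Its arguments: {"type":"object","properties":{"targets":{"type":"array","items":{"type":"array","items":{"type":"array","items":{"type":"number"}}}},"newtons":{"type":"number"}},"required":["targets"]}

```bash
mkdir -p pics; ls; python3 - <<'E'
from bench import arm
import cv2,pickle
s=arm.sense();print({k:(v if not hasattr(v,'round') else v) for k,v in s.items()})
d={}
for n in("side","top"):
    a=arm.snapshot(n);d[n]=a;cv2.imwrite(f"pics/{n}0.png",a["color"])
    print(n,{k:v for k,v in a.items() if k!="color"})
pickle.dump(d,open("snap0.pkl","wb"))
E
```

```text
pics
{'clock': 0.0, 'qpos': array([-1.38267389,  0.60013197, -0.00255477,  1.60011217,  0.00184618,
        0.94292279, -0.079767  ]), 'dq': array([-0.00125095, -0.00092808, -0.00114425, -0.00038229, -0.00084758,
       -0.00071517, -0.00040671]), 'tau': array([ 5.54654871e-04, -7.76447868e+01,  1.56488568e+00, -2.58012664e+01,
        1.22635197e-02,  9.05921683e-03, -1.01599190e-05]), 'position': array([0.18965991, 0.69928007, 0.23841818]), 'tcp_rot': array([ 1.31961081e-01,  9.91254586e-01, -7.86211519e-04, -1.65637458e-05]), 'ft_force': array([-0.6233721 , -0.31104665,  0.80453431]), 'moment': array([-0.01843801,  0.05295405,  0.03653698]), 'opening': 0.9989859560717373}
side {'fx': 389.6795335890998, 'fy': 389.6795335890998, 'cx': 284.72079762383345, 'cy': 211.7334219871566, 'origin': array([ 0.36155303, -0.408409  ,  0.79984449]), 'attitude': array([ 0.93243469, -0.22798228,  0.07282692, -0.27071363])}
top {'fx': 434.18618444498435, 'fy': 434.18618444498435, 'cx': 272.82326497016754, 'cy': 209.0335079311227, 'origin': array([ 0.47026829, -0.00867609,  1.1144315 ]), 'attitude': array([ 0.7066237 , -0.70389852,  0.04912907, -0.05287868])}
```

View pics/side0.png

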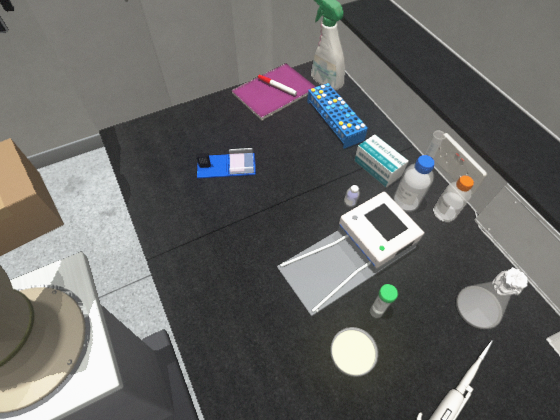

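View pics/top0.png

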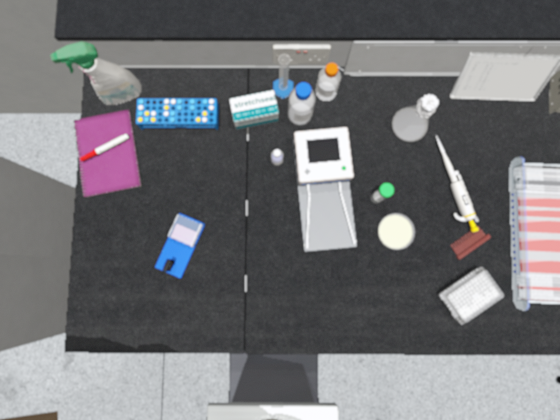

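The side view shows the carrier (blue) at about (226,165) with its fin at (204,161), and the reader at about (360,250). The top view has the carrier at (180,246), fin (169,266), and the reader bed and head at (325,190). I'll zoom in to pick out points.

```bash
python3 - <<'E'
import cv2,pickle
d=pickle.load(open("snap0.pkl","rb"))
def crop(n,x,y,w,h,f,o):
    c=d[n]["color"][y:y+h,x:x+w];cv2.imwrite(o,cv2.resize(c,None,fx=f,fy=f,interpolation=cv2.INTER_CUBIC))
crop("top",145,205,70,75,8,"pics/tc.png")
crop("top",285,120,80,140,4.2,"pics/tr.png")
crop("side",185,135,80,50,10,"pics/sc.png")
crop("side",270,180,160,140,4.2,"pics/sr.png")
E
```

```text
(no output)
```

View pics/tc.png

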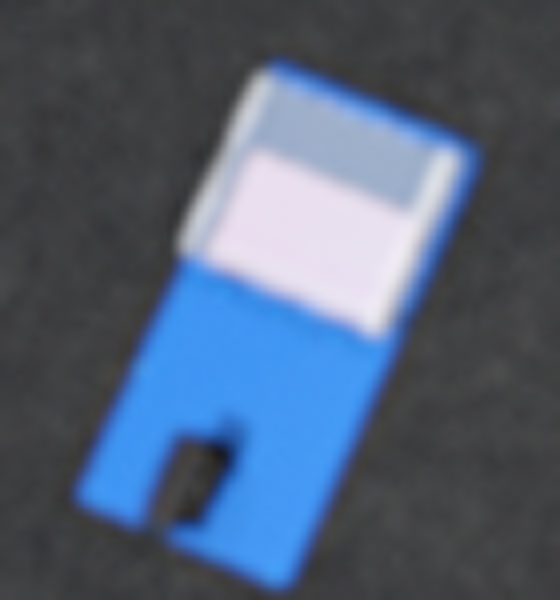

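View pics/tr.png

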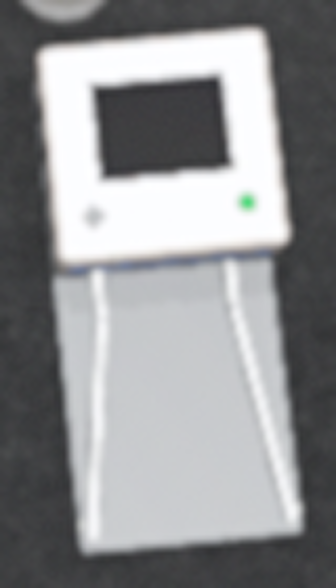

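View pics/sc.png

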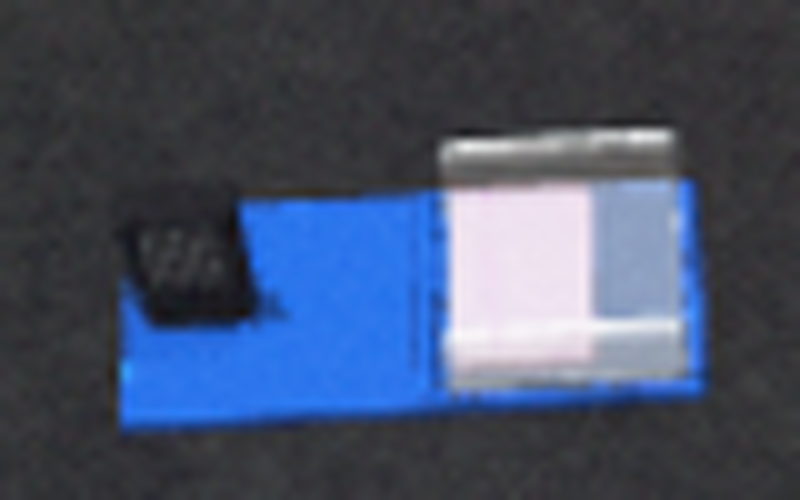

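View pics/sr.png

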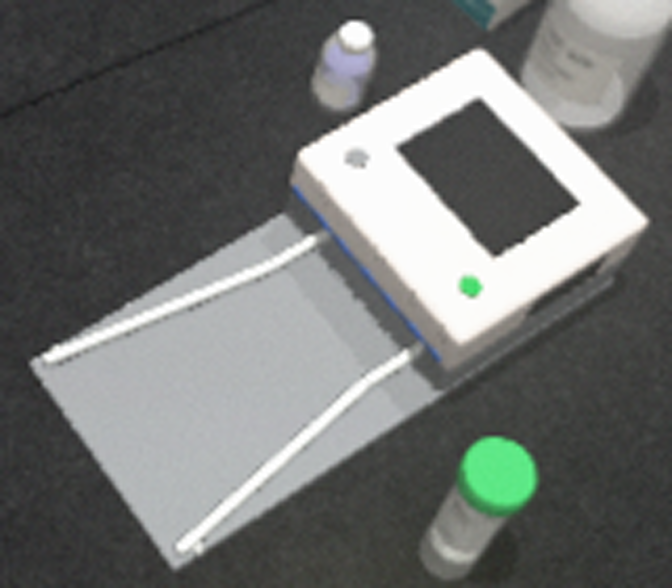

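```bash
cat > h.py <<'E'
import numpy as np,cv2
from scipy.spatial.transform import Rotation as R
from scipy.optimize import least_squares
CAM={"side":dict(f=389.67953,c=(284.7208,211.7334),o=np.array([0.36155303,-0.408409,0.79984449]),q=[0.93243469,-0.22798228,0.07282692,-0.27071363]),
"top":dict(f=434.186184,c=(272.823265,209.033508),o=np.array([0.47026829,-0.00867609,1.1144315]),q=[0.7066237,-0.70389852,0.04912907,-0.05287868])}
def proj(n,P):
    k=CAM[n];p=R.from_quat(k["q"]).inv().apply(np.atleast_2d(P)-k["o"]);return p[:,:2]/p[:,2:]*k["f"]+np.array(k["c"])
def onz(n,uv,z):
    k=CAM[n];uv=np.atleast_2d(uv);d=R.from_quat(k["q"]).apply(np.c_[(uv-k["c"])/k["f"],np.ones(len(uv))]);return k["o"]+d*((z-k["o"][2])/d[:,2:])
def P34(n):
    k=CAM[n];r=R.from_quat(k["q"]).inv().as_matrix();K=np.array([[k["f"],0,k["c"][0]],[0,k["f"],k["c"][1]],[0,0,1]]);return K@np.c_[r,-r@k["o"]]
def tri(uv_top,uv_side):
    X=cv2.triangulatePoints(P34("top"),P34("side"),np.array(uv_top,float).reshape(2,1),np.array(uv_side,float).reshape(2,1));return (X[:3]/X[3]).ravel()
def cp(x0,y0,f,pts): return np.array([x0,y0])+(np.array(pts,float)+.5)/f-.5
E
python3 - <<'E'
from h import *
np.set_printoptions(precision=4,suppress=True)
tc=cp(145,205,8,[(270,62),(480,148),(288,590),(78,497)])   # FL FR RR RL
sc=cp(185,135,10,[(693,180),(705,393),(120,430)])          # FL FR RR
for a,b in zip(tc,sc): print("carrier tri",tri(a,b))
tr=cp(285,120,4.2,[(58,265),(288,245),(265,28),(40,45),(85,553),(302,533),(103,318),(238,305)])
sr=cp(270,180,4.2,[(300,157),(455,338),(647,222),(483,50),(33,362),(175,568),(275,256),(372,382)])
for nm,a,b in zip("hFL hFR hBR hBL bFL bFR kL kR".split(),tr,sr): print(nm,tri(a,b))
# fits
L=np.array([[75,36],[75,-36],[-75,-36],[-75,36]])/1e3
def pose(p,l): c,s=np.cos(p[2]),np.sin(p[2]);return np.c_[l[:,0]*c-l[:,1]*s+p[0],l[:,0]*s+l[:,1]*c+p[1]]
def rc(p): return np.r_[(proj("top",np.c_[pose(p,L),np.full(4,p[3])])-tc).ravel(),(proj("side",np.c_[pose(p,L),np.full(4,p[3])])[:3]-sc).ravel()]
s=least_squares(rc,[.4,.25,-.4,.005]);print("plate x y yaw ztop",s.x,"res",s.fun.round(1))
p=s.x
print("fin", pose(p,np.array([[-.055,0]])))
H=np.array([[0,67],[0,-67],[130,-67],[130,67]])/1e3
def rr(p):
    a=np.c_[pose(p,H),np.full(4,p[3])]
    return np.r_[(proj("top",a)-tr[:4]).ravel(),(proj("side",a)-sr[:4]).ravel()]
s=least_squares(rr,[.6,-.1,0,.073]);print("reader x y yaw ztop",s.x,"res",s.fun.round(1))
r=s.x
print("pred bed front L/R (z .005) pixel check, kink")
K=np.array([[-25,38],[-25,-38],[-160,58],[-160,-58]])/1e3
print(np.c_[pose(r,K)])
for n,x0,y0,f,w in(("top",285,120,4.2,tr),("side",270,180,4.2,sr)):
    print(n,(proj(n,np.c_[pose(r,K),np.full(4,.013)])-[x0,y0]+.5)*f-.5)
E
```

```text
carrier tri [0.6217 0.2423 0.0026]
carrier tri [0.5932 0.1733 0.0054]
carrier tri [0.4538 0.2295 0.0071]
hFL [ 0.6902 -0.0663  0.0654]
hFR [ 0.6966 -0.1971  0.0831]
hBR [ 0.8278 -0.1869  0.0751]
hBL [ 0.8211 -0.0548  0.0654]
bFL [ 0.5236 -0.0843  0.01  ]
bFR [ 0.5355 -0.2149  0.0117]
kL [ 0.6646 -0.095   0.025 ]
kR [ 0.6742 -0.1782  0.0165]
plate x y yaw ztop [ 0.5376  0.2356 -0.3887  0.0052] res [ 0.4  0.6 -0.4  0.4 -0.3 -0.3  0.1  0.4  0.3 -0.1  0.5 -0.2  0.3  0. ]
fin [[0.4867 0.2564]]
reader x y yaw ztop [ 0.6948 -0.1316  0.0833  0.0703] res [-0.2 -0.7 -0.5 -0.2 -0.6  0.6 -0.5  0.8 -1.4 -1.4  0.7  2.4  1.6  0.7
  0.1 -1.2]
pred bed front L/R (z .005) pixel check, kink
[[ 0.6667 -0.0958]
 [ 0.673  -0.1715]
 [ 0.5305 -0.0871]
 [ 0.5402 -0.2027]]
top [[102.9199 317.4713]
 [226.404  307.7136]
 [ 90.2451 540.1927]
 [282.0378 524.8866]]
side [[275.3455 266.1305]
 [361.8047 375.2635]
 [ 45.4544 358.6338]
 [170.6327 541.3217]]
```

```bash
cat > fit.py <<'E'
from h import *
np.set_printoptions(precision=4,suppress=True)
def pose(p,l): c,s=np.cos(p[2]),np.sin(p[2]);return np.c_[l[:,0]*c-l[:,1]*s+p[0],l[:,0]*s+l[:,1]*c+p[1]]
tr=cp(285,120,4.2,[(58,265),(288,245),(265,28),(40,45),(85,553),(302,533),(103,316),(236,308),(90,540),(293,522)])
sr=cp(270,180,4.2,[(300,157),(455,338),(647,222),(483,50),(33,362),(175,568),(275,258),(372,380),(52,357),(185,546)])
H=np.array([[0,67],[0,-67],[130,-67],[130,67]])
def model(p):
    bw,t=p[3]*1e3,p[4]*1e3
    l=np.vstack([H,[[-166,bw],[-166,-bw],[-25,38+t],[-25,-38-t],[-159,58+t],[-159,-58-t]]])/1e3
    return np.c_[pose(p,l),np.r_[[.073]*4,[.005]*2,[.013]*4]]
def f(p):
    a=model(p);o=np.r_[p[5:8]];q=np.r_[p[8:11]]
    return np.r_[(proj("top",a+o)-tr).ravel(),(proj("side",a+q)-sr).ravel(),p[5:11]/.002, (p[4]-.003)/.002]
s=least_squares(f,[.695,-.131,.083,.065,.003]+[0]*6,loss="soft_l1")
print("reader",s.x);print(s.fun[:-7].reshape(2,-1,2).round(1).tolist())
E
python3 fit.py
```

```text
reader [ 0.6957 -0.1328  0.0938  0.0659  0.0032 -0.0009 -0.0007  0.0001  0.0009
  0.0007 -0.0013]
[[[0.7, -0.6], [0.4, -0.7], [-0.2, 0.0], [-0.2, 0.7], [-0.4, -0.1], [-0.5, 0.0], [-0.4, 0.6], [-0.2, -0.3], [0.2, -0.0], [0.0, -0.1]], [[-0.8, -1.7], [2.0, 1.7], [2.4, -0.4], [0.4, -2.0], [-0.2, 0.1], [0.1, 0.1], [-0.1, 1.2], [-0.5, 0.1], [-0.9, -0.2], [-0.6, 0.4]]]
```

jog_arm --targets '[[[60,20,-30,-5,0,0,-0.012],[60,30,-45,-10,0,0,-0.013],[60,30,-45,-10,0,0,-0.013],[60,30,-45,-10,0,0,-0.013],[60,30,-45,-10,0,0,-0.013],[60,30,-45,-10,0,0,-0.012],[60,30,-45,-10,0,0,-0.012],[60,30,-45,-10,0,0,-0.012],[60,30,-45,-10,0,0,-0.012],[60,27,-53,-15,0,0,-0.012]]]'

```text
clock: 1.35
position: [0.4779, 0.2559, 0.1391]
tcp_rot: [0.193, 0.981, 0.0, 0.0]
ft_force: [0.5, -0.2, -0.3]
opening: 0.597
```

jog_arm --targets '[[[60,0,0,0,0,0,0],[60,0,0,0,0,0,0]]]'

```text
clock: 1.6
position: [0.4766, 0.2569, 0.1391]
tcp_rot: [0.193, 0.981, 0.0, -0.0]
ft_force: [-0.9, -0.1, -0.3]
opening: 0.596
```

```bash
cat > look.py <<'E'
import sys,cv2,numpy as np
from bench import arm
from scipy.spatial.transform import Rotation as R
np.set_printoptions(precision=4,suppress=True)
tag=sys.argv[1]
s=arm.sense();m=R.from_quat(s["tcp_rot"]).as_matrix()
print(s["clock"],s["position"],"jaw yaw",np.arctan2(m[1,1],m[0,1]),"z",m[:,2],"F",s["ft_force"],"op",s["opening"],"q",s["qpos"])
for a in sys.argv[2:]:
    n,x,y,w,h,f=a.split(",");x,y,w,h=map(int,(x,y,w,h));f=float(f)
    c=arm.snapshot(n)["color"];cv2.imwrite(f"pics/{tag}_{n}_full.png",c)
    cv2.imwrite(f"pics/{tag}_{n}.png",cv2.resize(c[y:y+h,x:x+w],None,fx=f,fy=f,interpolation=cv2.INTER_CUBIC))
E
python3 look.py a top,125,185,110,110,5 side,160,100,130,100,5
```

```text
1.6 [0.4766 0.2569 0.1391] jaw yaw 1.1814719009519585 z [-0.0005  0.0002 -1.    ] F [-0.9143 -0.0677 -0.309 ] op 0.5961167486858329 q [-0.5916  0.523  -0.0105  2.1093  0.0098  0.5096  0.5723]
```

View pics/a_top.png

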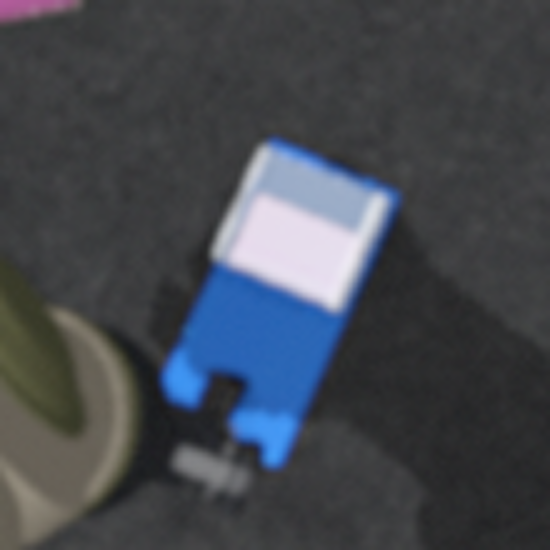

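View pics/a_side.png

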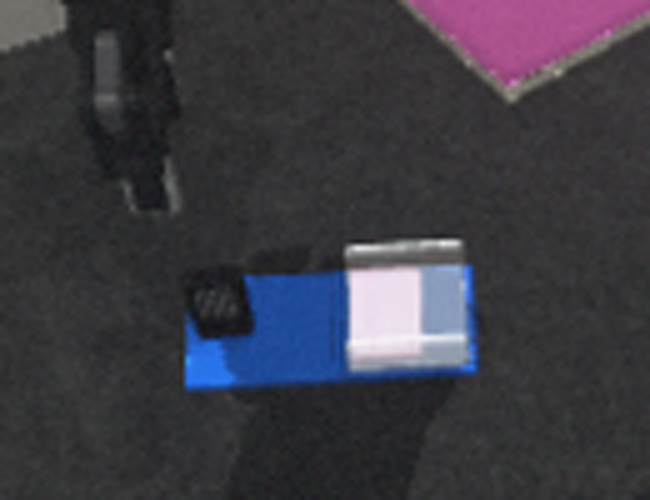

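jog_arm --targets '[[[60,10,0,-10,0,0,0],[60,0,0,-20,0,0,0],[60,0,0,-20,0,0,0],[60,0,0,-10,0,0,0],[60,0,0,0,0,0,0]]]'

```text
clock: 2.33
position: [0.4865, 0.257, 0.0785]
tcp_rot: [0.193, 0.981, -0.0, -0.0]
ft_force: [0.4, -0.6, 0.1]
opening: 0.602
```

```bash
python3 look.py b top,125,185,110,110,5 side,160,100,130,100,5
```

```text
2.325 [0.4865 0.257  0.0785] jaw yaw 1.1827766268860276 z [-0.001  -0.0007 -1.    ] F [ 0.3914 -0.5833  0.0861] op 0.6018812753333911 q [-0.5824  0.6289 -0.0099  2.1248  0.0154  0.3891  0.5781]
```

View pics/b_top.png

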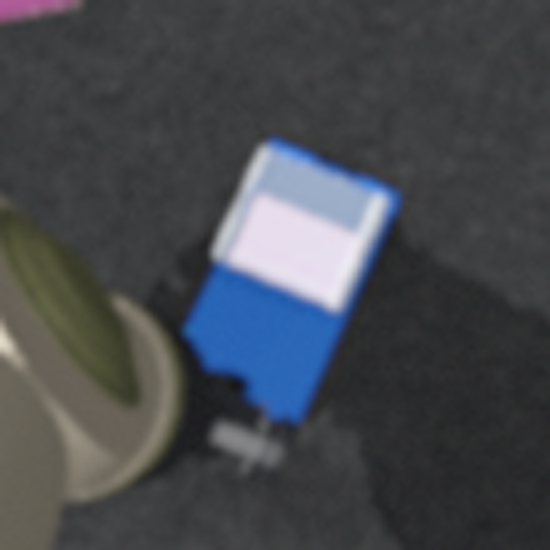

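View pics/b_side.png

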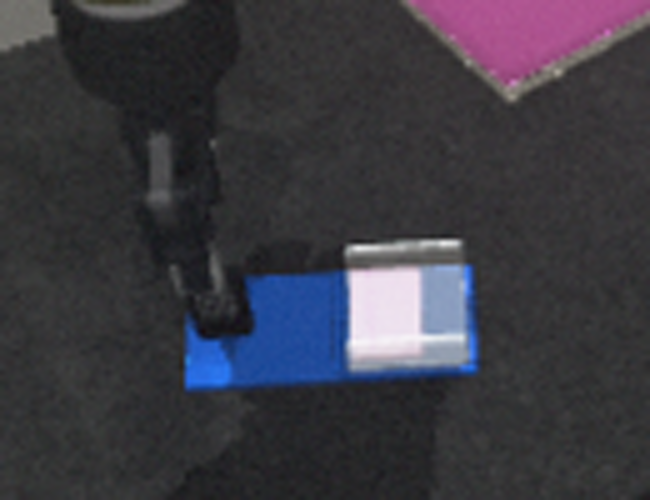

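The gripper is above the fin. In the side view the near finger's tip is at about crop (215,300), in line with the fin. Next I descend and close.

jog_arm --targets '[[[60,0,0,-15,0,0,0],[60,0,0,-15,0,0,0],[60,0,0,-15,0,0,0],[60,0,0,-10,0,0,0],[60,0,0,0,0,0,0]]]'

```text
clock: 3.05
position: [0.4863, 0.2564, 0.0232]
tcp_rot: [0.193, 0.981, -0.001, -0.001]
ft_force: [0.4, 0.2, 0.2]
opening: 0.6
```

```bash
python3 look.py c side,160,100,130,100,5
```

```text
3.05 [0.4863 0.2564 0.0232] jaw yaw 1.1821000155868573 z [-0.0015 -0.001  -1.    ] F [0.3846 0.2229 0.1552] op 0.6000273970577233 q [-0.5833  0.7246 -0.0078  2.1452  0.0193  0.2737  0.5744]
```

View pics/c_side.png

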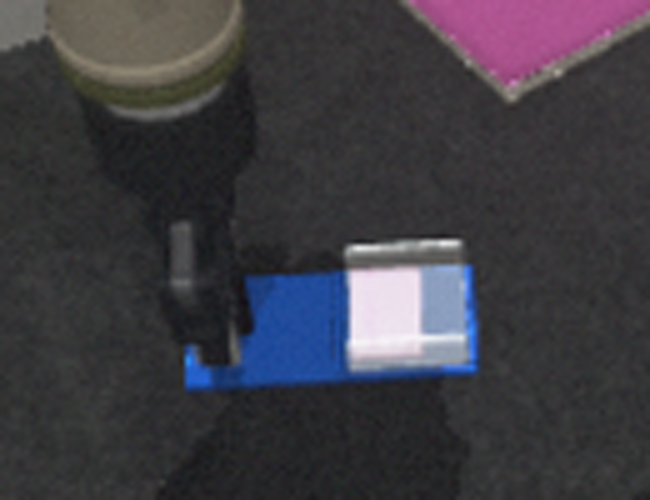

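jog_arm --targets '[[[0,0,0,0,0,0,0],[0,0,0,0,0,0,0],[0,0,0,0,0,0,0],[0,0,0,0,0,0,0],[0,0,0,0,0,0,0],[0,0,0,0,0,0,0],[0,0,0,0,0,0,0],[0,0,0,0,0,0,0]]]' --newtons 60

```text
clock: 4.1
position: [0.4871, 0.2571, 0.0249]
tcp_rot: [0.193, 0.981, 0.0, 0.0]
ft_force: [-0.7, 0.6, 6.0]
opening: 0.133
```

jog_arm --targets '[[[0,0,0,5,0,0,0],[0,0,0,10,0,0,0],[0,0,0,15,0,0,0],[0,0,0,20,0,0,0],[0,0,0,20,0,0,0],[0,0,0,10,0,0,0],[0,0,0,0,0,0,0],[0,0,0,0,0,0,0]]]'

```text
clock: 5.1
position: [0.4865, 0.2566, 0.1039]
tcp_rot: [0.193, 0.981, -0.0, -0.0]
ft_force: [-1.0, 0.5, -1.7]
opening: 0.133
```

```bash
python3 look.py d top,125,185,110,110,5 side,160,90,130,100,5
```

```text
5.1 [0.4865 0.2566 0.1039] jaw yaw 1.1820715842034932 z [-0.0005 -0.0003 -1.    ] F [-1.0321  0.5449 -1.6763] op 0.13285090409005296 q [-0.5812  0.5866 -0.0106  2.1126  0.0137  0.4431  0.5796]
```

View pics/d_top.png

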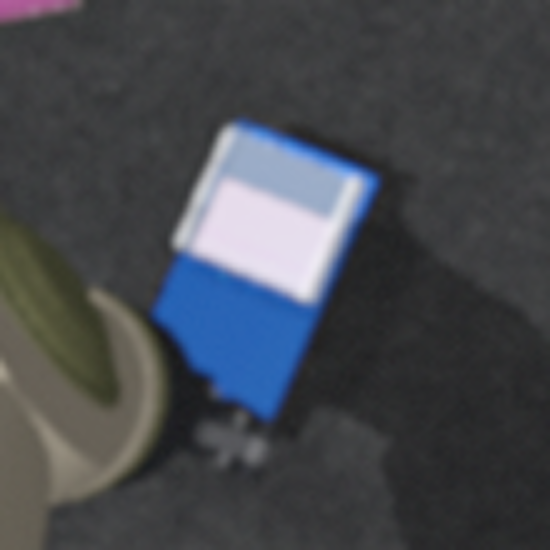

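View pics/d_side.png

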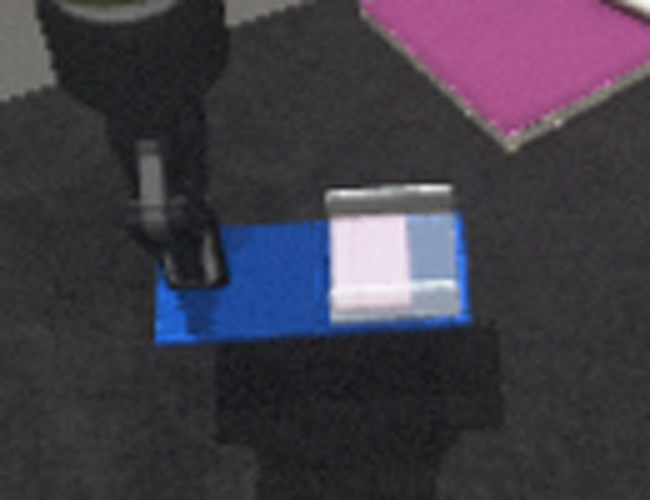

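```bash
cat > held.py <<'E'
from h import *
np.set_printoptions(precision=4,suppress=True)
L=np.array([[75,36,0],[75,-36,0],[-75,-36,0]])/1e3
def fit(t,s,x0):
    def f(p):
        a=R.from_euler("ZYX",p[3:6]).apply(L)+p[:3]
        return np.r_[(proj("top",a)-t).ravel(),(proj("side",a)-s).ravel()]
    r=least_squares(f,x0);return r.x,r.fun
E
python3 - <<'E'
from held import *
t=cp(125,185,5,[(237,122),(380,180),(272,418)]);s=cp(160,90,5,[(460,213),(470,323),(157,343)])
x,f=fit(t,s,[.5376,.2356,.085,-.389,0,0]);print("centre",x[:3],"yaw,pitch(+nose down),roll",x[3:],f.round(1))
for a,b in zip(t,s): print(tri(a,b))
print("fin xy",x[:2]-.055*np.array([np.cos(x[3]),np.sin(x[3])]))
E
```

```text
centre [0.5405 0.2286 0.0907] yaw,pitch(+nose down),roll [-0.2618  0.2615  0.1577] [-1.2 -0.3 -1.2 -2.5 -0.5  8.1  0.6  0.4  2.8  2.5  3.1 -2.4]
[0.6188 0.2395 0.0834]
[0.5909 0.1693 0.0868]
[0.4668 0.2171 0.0939]
fin xy [0.4874 0.2428]
```

```bash
python3 - <<'E'
from held import *
t=cp(125,185,5,[(237,122),(380,180)]);s=cp(160,90,5,[(460,213),(470,323),(157,343)])
def f(p):
    a=R.from_euler("ZYX",p[3:6]).apply(L)+p[:3]
    return np.r_[(proj("top",a[:2])-t).ravel(),(proj("side",a)-s).ravel()]
x=least_squares(f,[.5376,.2356,.085,-.389,0,0]);f0=x.fun;x=x.x;print("centre",x[:3],"yaw,pitch,roll",x[3:],f0.round(1))
x=least_squares(lambda p:f(np.r_[p,0,0]),[.5376,.2356,.085,-.389]);print("level fit",x.x,x.fun.round(1));x=x.x
print("fin xy",x[:2]-.055*np.array([np.cos(x[3]),np.sin(x[3])]))
E
```

```text
centre [0.5353 0.2319 0.0862] yaw,pitch,roll [-0.3745  0.0178  0.0227] [ 0.4  0.3 -0.5 -0.2  0.4 -0.2  0.3  0.1 -0.4  0.1]
level fit [ 0.5354  0.2323  0.0852 -0.3816] [ 0.5  0.3 -0.6 -0.1  0.5 -0.1  0.2 -0.2 -0.4  0.2]
fin xy [0.4844 0.2528]
```

jog_arm --targets '[[[0,1,-8,0,0,0,0.01],[0,2,-20,0,0,0,0.024],[0,2,-25,0,0,0,0.028],[0,2,-25,0,0,0,0.03],[0,2,-25,0,0,0,0.03],[0,2,-25,0,0,0,0.03],[0,2,-25,0,0,0,0.03],[0,2,-25,0,0,0,0.03],[0,2,-25,0,0,0,0.03],[0,2,-25,0,0,0,0.03]]]'

```text
clock: 6.45
position: [0.5055, 0.0272, 0.1039]
tcp_rot: [0.058, 0.998, -0.0, -0.0]
ft_force: [0.8, 0.1, -2.4]
opening: 0.124
```

jog_arm --targets '[[[0,2,-25,0,0,0,0.03],[0,2,-25,0,0,0,0.03],[0,2,-25,0,0,0,0.03],[0,2,-25,0,0,0,0.03],[0,2,-25,0,0,0,0.03],[0,2,-25,-10,0,0,0.03],[0,2,-20,-15,0,0,0.02],[0,2,-8,-15,0,0,0.01],[0,0,0,-10,0,0,0],[0,0,0,0,0,0,0]]]'

```text
clock: 7.7
position: [0.5212, -0.148, 0.0532]
tcp_rot: [-0.047, 0.999, 0.0, -0.001]
ft_force: [-0.0, -0.3, -1.4]
opening: 0.132
```

```bash
python3 look.py e top,260,120,140,150,4 side,220,150,190,150,4.2
```

```text
7.7 [ 0.5212 -0.148   0.0532] jaw yaw 1.6653117411535983 z [-0.0019  0.0009 -1.    ] F [-0.0457 -0.3014 -1.4294] op 0.13150947622630946 q [ 0.3022  0.6716 -0.1895  2.1457  0.3428  0.3542  1.4953]
```

View pics/e_top.png

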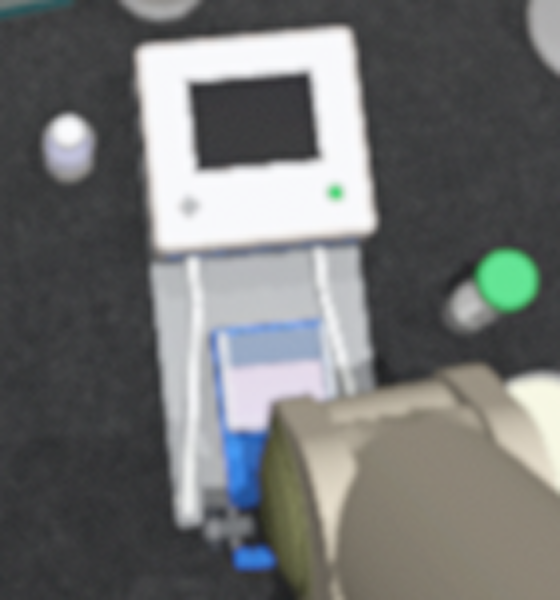

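View pics/e_side.png

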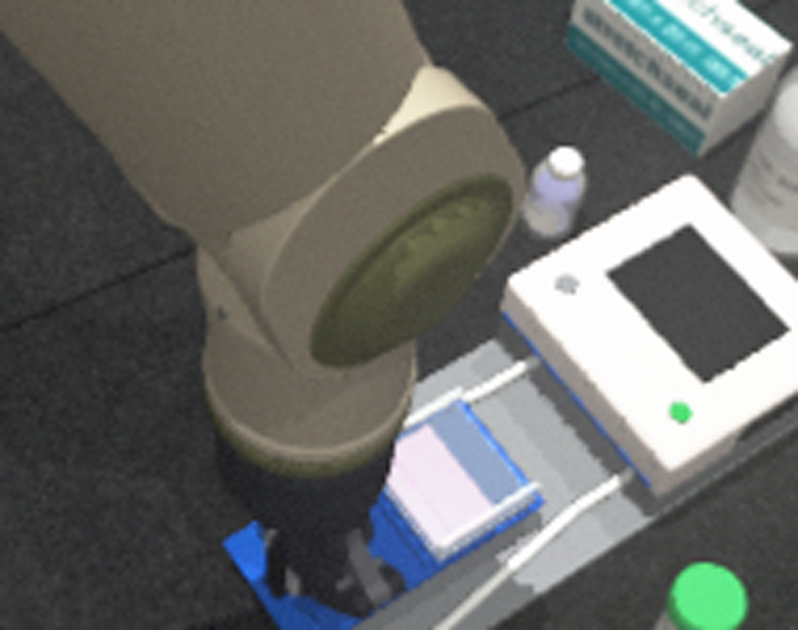

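```bash
cat > chk.py <<'E'
from held import *
def rd(P,r=(.6957,-.1328,.0938)):
    c,s=np.cos(r[2]),np.sin(r[2]);d=np.array(P)[...,:2]-r[:2];return np.stack([d[...,0]*c+d[...,1]*s,-d[...,0]*s+d[...,1]*c],-1)*1e3
E
python3 - <<'E'
from chk import *
import cv2
a=cv2.imread("pics/e_top_full.png");cv2.imwrite("pics/e2.png",cv2.resize(a[175:240,300:365],None,fx=9,fy=9,interpolation=cv2.INTER_CUBIC))
a=cv2.imread("pics/e_side_full.png");cv2.imwrite("pics/e3.png",cv2.resize(a[225:295,300:375],None,fx=8,fy=8,interpolation=cv2.INTER_CUBIC))
t=cp(260,120,4,[(214,331),(321,320)]);s=cp(220,150,4.2,[(460,400),(541,502)])
for x,y in zip(t,s):
    X=tri(x,y);print(X,rd(X))
print("top at z .0345",rd(onz("top",t,.0345)),"side",rd(onz("side",s,.0345)))
E
```

```text
[ 0.6436 -0.1035  0.0374] [-49.1332  34.019 ]
[ 0.6513 -0.1712  0.0341] [-47.8069 -34.0961]
top at z .0345 [[-48.2035  33.4572]
 [-47.3033 -34.3522]] side [[-48.6037  35.3332]
 [-48.739  -33.8963]]
```

View pics/e2.png

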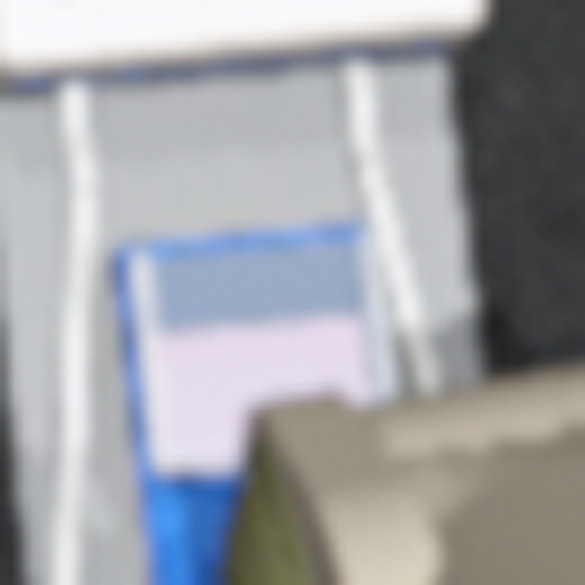

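View pics/e3.png

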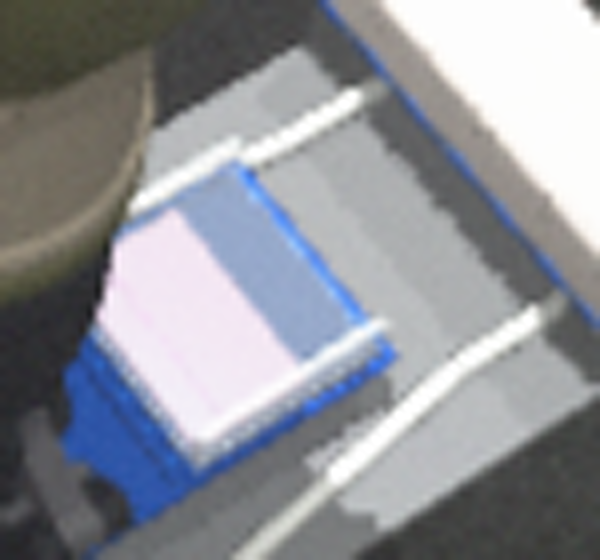

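jog_arm --targets '[[[0,0,0,-8,0,0,0],[0,0,0,-8,0,0,0],[0,0,0,-4,0,0,0],[0,0,0,-1,0,0,0],[0,0,0,0,0,0,0]]]'

```text
clock: 8.43
position: [0.5218, -0.1493, 0.0333]
tcp_rot: [-0.047, 0.999, 0.0, 0.0]
ft_force: [0.1, 0.6, -2.1]
opening: 0.126
```

jog_arm --targets '[[[0,0,0,-1,0,0,0],[0,0,0,0,0,0,0]]]'

```text
clock: 8.68
position: [0.5218, -0.1494, 0.0324]
tcp_rot: [-0.047, 0.999, -0.0, 0.0]
ft_force: [0.3, 0.4, -0.9]
opening: 0.134
```

jog_arm --targets '[[[0,0,0,-1,0,0,0],[0,0,0,0,0,0,0]]]'

```text
clock: 8.93
position: [0.5217, -0.1493, 0.0312]
tcp_rot: [-0.047, 0.999, 0.0, -0.0]
ft_force: [-0.3, 0.1, -2.1]
opening: 0.13
```

jog_arm --targets '[[[0,0,0,-1,0,0,0],[0,0,0,0,0,0,0]]]'

```text
clock: 9.18
position: [0.5218, -0.1493, 0.0302]
tcp_rot: [-0.047, 0.999, 0.0, 0.0]
ft_force: [0.2, -0.3, -1.3]
opening: 0.129
```

jog_arm --targets '[[[0,0,0,-0.5,0,0,0],[0,0,0,0,0,0,0]]]'

```text
clock: 9.43
position: [0.5217, -0.1493, 0.0299]
tcp_rot: [-0.047, 0.999, -0.0, 0.0]
ft_force: [-0.6, 0.9, 0.8]
opening: 0.131
```

jog_arm --targets '[[[0,0,0,-0.5,0,0,0],[0,0,0,0,0,0,0]]]'

```text
clock: 9.68
position: [0.5217, -0.1493, 0.0299]
tcp_rot: [-0.047, 0.999, -0.0, 0.0]
ft_force: [-2.9, 0.0, 8.8]
opening: 0.13
```

jog_arm --targets '[[[0,0,0,0.5,0,0,0],[0,0,0,0,0,0,0],[0,4,0.4,0,0,0,0],[0,5,0.4,0,0,0,0],[0,5,0.5,0,0,0,0],[0,4,0.4,0,0,0,0],[0,0,0,0,0,0,0]]]'

```text
clock: 10.55
position: [0.5386, -0.1479, 0.0299]
tcp_rot: [-0.046, 0.999, -0.0, -0.001]
ft_force: [-5.1, -0.9, 7.4]
opening: 0.135
```

```bash
python3 look.py f top,300,160,65,65,9 side,300,215,75,70,8
```

```text
10.55 [ 0.5386 -0.1479  0.0299] jaw yaw 1.6634631946545209 z [-0.002  -0.0005 -1.    ] F [-5.1276 -0.9137  7.4043] op 0.1345480748507655 q [ 0.2815  0.7205 -0.1703  2.116   0.3514  0.3333  1.4828]
```

View pics/f_top.png

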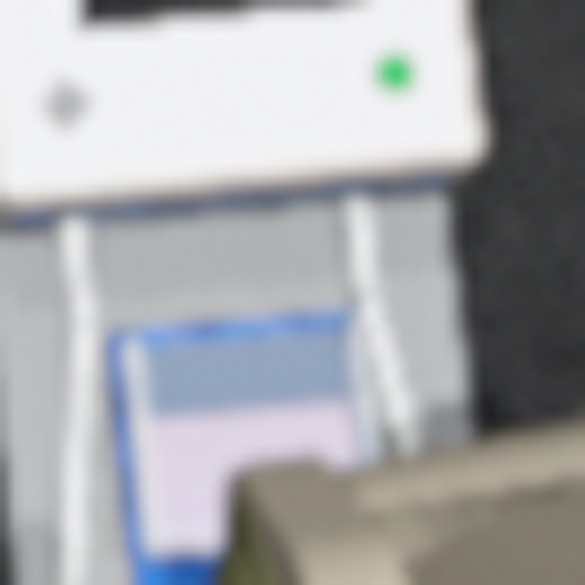

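View pics/f_side.png

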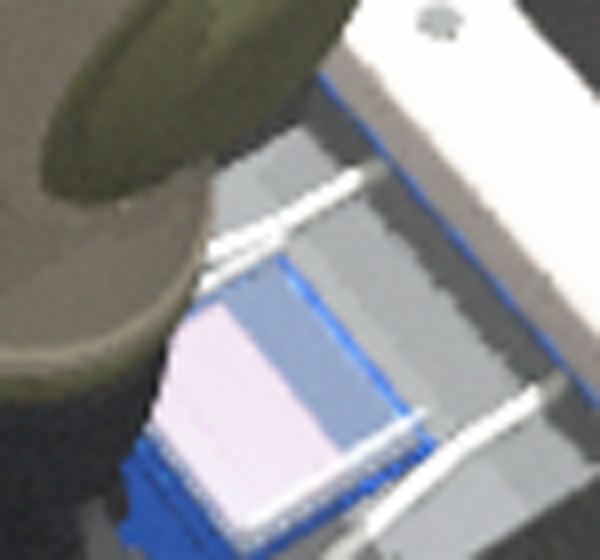

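jog_arm --targets '[[[0,0,0,0.5,0,0,0],[0,0,0,0,0,0,0],[0,0,0,0,0,0,0]]]'

```text
clock: 11.02
position: [0.5401, -0.1475, 0.0301]
tcp_rot: [-0.047, 0.999, 0.0, 0.0]
ft_force: [0.2, 0.3, -1.9]
opening: 0.134
```

```bash
python3 - <<'E'
from chk import *
t=cp(300,160,9,[(112,338),(352,315)]);s=cp(300,215,8,[(280,255),(437,442)])
for x,y in zip(t,s):
    X=tri(x,y);print(X,rd(X))
print("top",rd(onz("top",t,.010)),"side",rd(onz("side",s,.010)))
rl=cp(300,160,9,[(72,225),(87,318),(360,205),(370,300)])
print("rail centre top",rd(onz("top",rl,.013)))
sl=cp(300,215,8,[(362,178),(540,392),(455,447)])
print("rail centre side",rd(onz("side",sl,.013)))
E
```

```text
[ 0.6613 -0.1029  0.0132] [-31.4649  32.9596]
[ 0.6686 -0.1717  0.0135] [-30.6284 -36.2355]
top [[-30.5268  32.4095]
 [-30.0831 -36.7904]] side [[-30.6894  34.2996]
 [-29.1267 -35.3348]]
rail centre top [[  2.7555  40.7758]
 [-24.6017  39.2394]
 [  1.0984 -42.1497]
 [-26.712  -41.9077]]
rail centre side [[  3.0368  40.4103]
 [  3.057  -39.7973]
 [-27.1503 -39.9631]]
```

jog_arm --targets '[[[0,2,0.7,0,0,0,0],[0,3,0.8,0,0,0,0],[0,4,0.4,0,0,0,0],[0,4,0.4,0,0,0,0],[0,4,0.4,0,0,0,0],[0,3,0.3,0,0,0,0],[0,0,0,0,0,0,0]]]'

```text
clock: 11.9
position: [0.56, -0.1445, 0.0302]
tcp_rot: [-0.047, 0.999, 0.0, 0.0]
ft_force: [-0.3, -0.6, -2.1]
opening: 0.129
```

```bash
python3 look.py g top,300,150,65,65,9 side,300,205,75,70,8
```

```text
11.9 [ 0.56   -0.1445  0.0302] jaw yaw 1.6641285653351412 z [ 0.0002  0.0001 -1.    ] F [-0.3354 -0.5978 -2.0795] op 0.12891869936689337 q [ 0.2762  0.7316 -0.1809  2.0713  0.3421  0.3662  1.4841]
```

View pics/g_top.png

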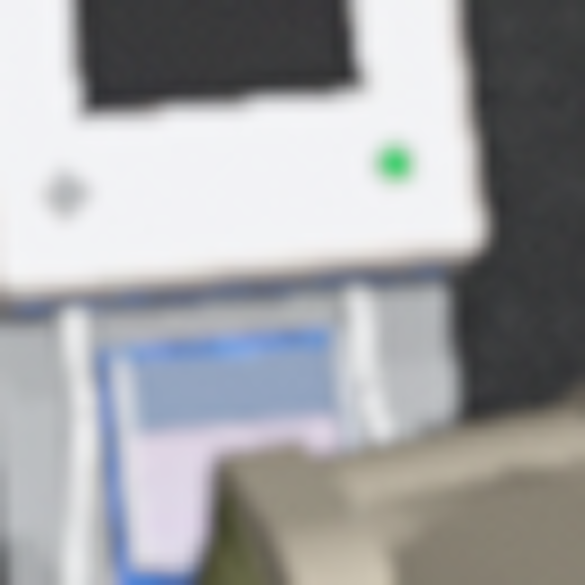

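View pics/g_side.png

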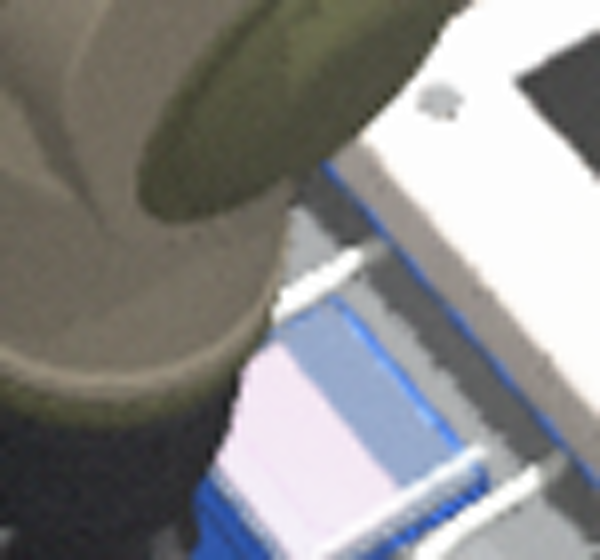

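jog_arm --targets '[[[0,2,-0.3,0,0,0,0],[0,3,0.1,0,0,0,0],[0,3,0.2,0,0,0,0],[0,4,0.4,0,0,0,0],[0,4,0.4,0,0,0,0],[0,4,0.4,0,0,0,0],[0,3,0.3,0,0,0,0],[0,2,0.2,0,0,0,0],[0,0,0,0,0,0,0]]]'

```text
clock: 13.12
position: [0.5849, -0.1428, 0.0302]
tcp_rot: [-0.047, 0.999, 0.0, 0.0]
ft_force: [-0.4, -1.0, -1.5]
opening: 0.129
```

```bash
python3 look.py h top,300,150,65,65,9 side,300,205,75,70,8
```

```text
13.125 [ 0.5849 -0.1428  0.0302] jaw yaw 1.664091434861033 z [ 0.0001  0.     -1.    ] F [-0.3764 -1.0492 -1.5476] op 0.12864667675413058 q [ 0.2727  0.7471 -0.1917  2.0156  0.3321  0.4082  1.4887]
```

View pics/h_top.png

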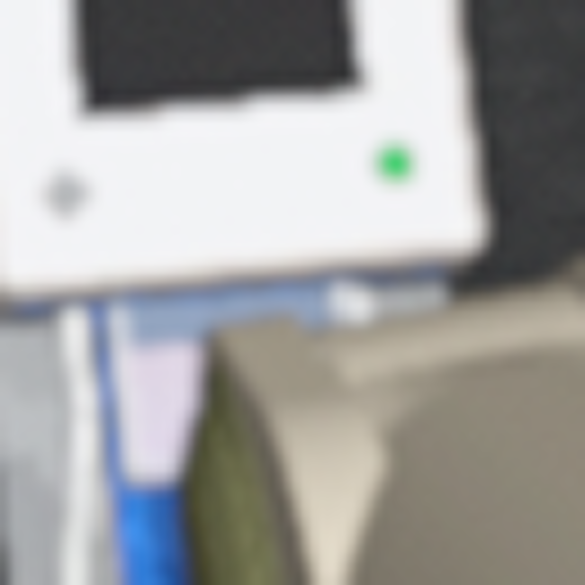

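View pics/h_side.png

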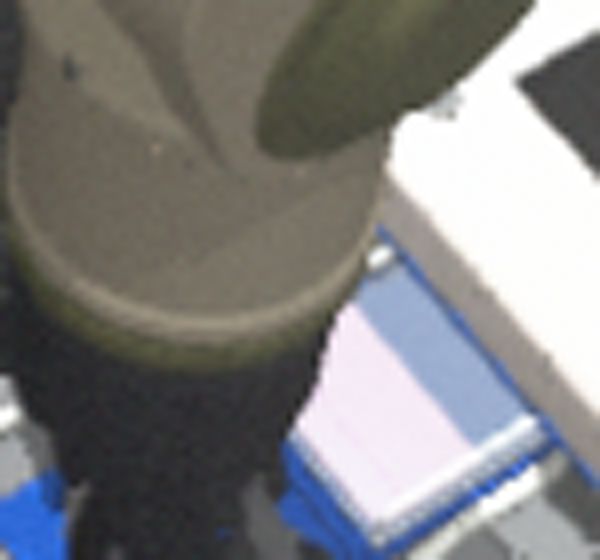

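jog_arm --targets '[[[0,2,0.2,0,0,0,0],[0,3,0.3,0,0,0,0],[0,3,0.3,0,0,0,0],[0,3,0.3,0,0,0,0],[0,2,0.2,0,0,0,0],[0,0,0,0,0,0,0]]]'

```text
clock: 13.98
position: [0.5979, -0.1415, 0.0302]
tcp_rot: [-0.047, 0.999, 0.0, 0.0]
ft_force: [0.5, -0.5, -1.7]
opening: 0.129
```

jog_arm --targets '[[[0,2,0.2,0,0,0,0],[0,3,0.3,0,0,0,0],[0,3,0.3,0,0,0,0],[0,2,0.2,0,0,0,0],[0,1,0.1,0,0,0,0],[0,0,0,0,0,0,0]]]'

```text
clock: 14.72
position: [0.6087, -0.1404, 0.0302]
tcp_rot: [-0.047, 0.999, 0.0, -0.0]
ft_force: [0.0, 0.4, -2.0]
opening: 0.129
```

jog_arm --targets '[[[0,1,0.1,0,0,0,0],[0,1,0.1,0,0,0,0],[0,1,0.1,0,0,0,0],[0,1,0.1,0,0,0,0],[0,1,0.1,0,0,0,0],[0,1,0.1,0,0,0,0]]]'

```text
clock: 15.48
position: [0.6148, -0.1399, 0.0303]
tcp_rot: [-0.047, 0.999, -0.0, 0.0]
ft_force: [-0.1, 0.2, -2.8]
opening: 0.129
```

jog_arm --targets '[[[0,1,0.1,0,0,0,0],[0,1,0.1,0,0,0,0],[0,1,0.1,0,0,0,0],[0,1,0.1,0,0,0,0]]]'

```text
clock: 15.98
position: [0.6188, -0.1395, 0.0303]
tcp_rot: [-0.047, 0.999, -0.0, 0.0]
ft_force: [-0.8, 0.3, -2.3]
opening: 0.132
```

jog_arm --targets '[[[0,1,0.1,0,0,0,0],[0,1,0.1,0,0,0,0],[0,1,0.1,0,0,0,0]]]'

```text
clock: 16.35
position: [0.6218, -0.1392, 0.0303]
tcp_rot: [-0.047, 0.999, -0.0, 0.0]
ft_force: [-0.1, 0.1, -1.7]
opening: 0.131
```

Front edge is now at about x = 52, with no contact yet. I'll continue in small calls.

jog_arm --targets '[[[0,1,0.1,0,0,0,0],[0,1,0.1,0,0,0,0],[0,1,0.1,0,0,0,0]]]'

```text
clock: 16.73
position: [0.6248, -0.1389, 0.0303]
tcp_rot: [-0.047, 0.999, 0.0, 0.0]
ft_force: [-0.1, -0.1, -1.6]
opening: 0.129
```

jog_arm --targets '[[[0,1,0.1,0,0,0,0],[0,1,0.1,0,0,0,0],[0,1,0.1,0,0,0,0]]]'

```text
clock: 17.1
position: [0.6278, -0.1386, 0.0303]
tcp_rot: [-0.047, 0.999, -0.0, 0.0]
ft_force: [0.6, 0.4, -1.8]
opening: 0.129
```

jog_arm --targets '[[[0,1,0.1,0,0,0,0],[0,1,0.1,0,0,0,0]]]'

```text
clock: 17.35
position: [0.6298, -0.1384, 0.0303]
tcp_rot: [-0.047, 0.999, 0.0, 0.0]
ft_force: [0.4, -0.1, -2.0]
opening: 0.129
```

jog_arm --targets '[[[0,1,0.1,0,0,0,0],[0,1,0.1,0,0,0,0]]]'

```text
clock: 17.6
position: [0.6318, -0.1382, 0.0303]
tcp_rot: [-0.047, 0.999, 0.0, 0.0]
ft_force: [-0.4, 0.0, -0.9]
opening: 0.132
```

jog_arm --targets '[[[0,1,0.1,0,0,0,0],[0,1,0.1,0,0,0,0]]]'

```text
clock: 17.85
position: [0.6338, -0.138, 0.0303]
tcp_rot: [-0.047, 0.999, 0.0, 0.0]
ft_force: [-0.5, -0.2, -1.3]
opening: 0.13
```

jog_arm --targets '[[[0,1,0.1,0,0,0,0],[0,1,0.1,0,0,0,0]]]'

```text
clock: 18.1
position: [0.6358, -0.1378, 0.0303]
tcp_rot: [-0.047, 0.999, 0.0, 0.0]
ft_force: [0.2, -0.4, -1.8]
opening: 0.13
```

jog_arm --targets '[[[0,1,0.1,0,0,0,0],[0,1,0.1,0,0,0,0]]]'

```text
clock: 18.35
position: [0.6378, -0.1376, 0.0303]
tcp_rot: [-0.047, 0.999, -0.0, 0.0]
ft_force: [0.2, 0.7, -1.7]
opening: 0.132
```

jog_arm --targets '[[[0,1,0.1,0,0,0,0],[0,1,0.1,0,0,0,0]]]'

```text
clock: 18.6
position: [0.6398, -0.1374, 0.0303]
tcp_rot: [-0.047, 0.999, -0.0, -0.0]
ft_force: [0.5, 0.8, -1.0]
opening: 0.132
```

jog_arm --targets '[[[0,1,0.1,0,0,0,0],[0,1,0.1,0,0,0,0]]]'

```text
clock: 18.85
position: [0.6418, -0.1372, 0.0303]
tcp_rot: [-0.047, 0.999, 0.0, 0.0]
ft_force: [-0.4, -0.2, -1.6]
opening: 0.13
```

jog_arm --targets '[[[0,1,0.1,0,0,0,0],[0,1,0.1,0,0,0,0]]]'

```text
clock: 19.1
position: [0.6438, -0.137, 0.0303]
tcp_rot: [-0.047, 0.999, -0.0, -0.0]
ft_force: [-1.1, -0.5, -1.3]
opening: 0.13
```

jog_arm --targets '[[[0,1,0.1,0,0,0,0],[0,1,0.1,0,0,0,0]]]'

```text
clock: 19.35
position: [0.6458, -0.1368, 0.0303]
tcp_rot: [-0.047, 0.999, -0.0, 0.0]
ft_force: [-0.3, 0.4, -3.0]
opening: 0.127
```

jog_arm --targets '[[[0,1,0.1,0,0,0,0],[0,1,0.1,0,0,0,0]]]'

```text
clock: 19.6
position: [0.6478, -0.1366, 0.0303]
tcp_rot: [-0.047, 0.999, -0.0, 0.0]
ft_force: [-0.2, 0.4, -1.6]
opening: 0.131
```

jog_arm --targets '[[[0,1,0.1,0,0,0,0],[0,1,0.1,0,0,0,0]]]'

```text
clock: 19.85
position: [0.6498, -0.1364, 0.0303]
tcp_rot: [-0.047, 0.999, -0.0, 0.0]
ft_force: [-0.6, -1.1, -1.4]
opening: 0.131
```

jog_arm --targets '[[[0,1,0.1,0,0,0,0],[0,1,0.1,0,0,0,0]]]'

```text
clock: 20.1
position: [0.6515, -0.1362, 0.0302]
tcp_rot: [-0.047, 0.999, -0.0, -0.0]
ft_force: [-1.5, 0.4, -0.5]
opening: 0.13
```

jog_arm --targets '[[[0,1,0.1,0,0,0,0],[0,0,0,0,0,0,0]]]'

```text
clock: 20.35
position: [0.6522, -0.1362, 0.0302]
tcp_rot: [-0.047, 0.999, -0.0, -0.001]
ft_force: [-3.4, 0.7, 0.0]
opening: 0.129
```

jog_arm --targets '[[[0,0.5,0,0,0,0,0],[0,0,0,0,0,0,0]]]'

```text
clock: 20.6
position: [0.6527, -0.1361, 0.0302]
tcp_rot: [-0.047, 0.999, -0.0, -0.001]
ft_force: [-4.7, 0.7, 0.3]
opening: 0.132
```

jog_arm --targets '[[[0,0.5,0,0,0,0,0],[0,0.5,0.1,0,0,0,0],[0,0,0,0,0,0,0]]]'

```text
clock: 20.98
position: [0.6532, -0.1361, 0.0301]
tcp_rot: [-0.047, 0.999, -0.0, -0.001]
ft_force: [-5.7, -0.3, 2.1]
opening: 0.13
```

jog_arm --targets '[[[0,0.5,0,0,0,0,0],[0,0,0,0,0,0,0]]]'

```text
clock: 21.22
position: [0.6535, -0.1361, 0.0301]
tcp_rot: [-0.047, 0.999, -0.0, -0.001]
ft_force: [-7.0, -0.0, 1.5]
opening: 0.13
```

jog_arm --targets '[[[0,0.5,0.1,0,0,0,0],[0,0.5,0,0,0,0,0],[0,0,0,0,0,0,0]]]'

```text
clock: 21.6
position: [0.6539, -0.1361, 0.0301]
tcp_rot: [-0.046, 0.999, -0.0, -0.002]
ft_force: [-9.6, -0.3, 3.9]
opening: 0.132
```

jog_arm --targets '[[[0,0.5,0,0,0,0,0],[0,0,0,0,0,0,0]]]'

```text
clock: 21.85
position: [0.6541, -0.1361, 0.03]
tcp_rot: [-0.047, 0.999, -0.0, -0.002]
ft_force: [-9.8, 0.1, 4.1]
opening: 0.131
```

jog_arm --targets '[[[0,0.5,0,0,0,0,0],[0,0,0,0,0,0,0],[0,0,0,0,0,0,0]]]'

```text
clock: 22.22
position: [0.6543, -0.1361, 0.03]
tcp_rot: [-0.047, 0.999, -0.0, -0.002]
ft_force: [-10.9, -1.0, 4.5]
opening: 0.135
```

jog_arm --targets '[[[0,0,0,0,0,0,0],[0,0,0,0,0,0,0],[0,0,0,0,0,0,0],[0,0,0,0,0,0,0]]]'

```text
clock: 22.72
position: [0.6543, -0.1362, 0.0301]
tcp_rot: [-0.047, 0.999, -0.0, -0.002]
ft_force: [-10.5, -0.2, 4.9]
opening: 0.134
```

jog_arm --targets '[[[0,0.5,0,0,0,0,0],[0,0,0,0,0,0,0],[0,0,0,0,0,0,0],[0,0,0,0,0,0,0],[0,0,0,0,0,0,0],[0,0,0,0,0,0,0]]]'

```text
clock: 23.48
position: [0.6545, -0.1361, 0.0301]
tcp_rot: [-0.047, 0.999, -0.0, -0.002]
ft_force: [-12.1, -0.7, 5.9]
opening: 0.133
```

jog_arm --targets '[[[0,-1,-0.1,0,0,0,0],[0,-1,-0.1,0,0,0,0],[0,0,0,0,0,0,0]]]'

```text
clock: 23.85
position: [0.6542, -0.1361, 0.0302]
tcp_rot: [-0.047, 0.999, -0.0, -0.001]
ft_force: [-7.2, 0.7, 1.8]
opening: 0.128
```

jog_arm --targets '[[[0,-1,-0.1,0,0,0,0],[0,0,0,0,0,0,0],[0,0,0,0,0,0,0]]]'

```text
clock: 24.22
position: [0.6536, -0.1362, 0.0301]
tcp_rot: [-0.047, 0.999, 0.0, -0.001]
ft_force: [-5.4, 0.0, 0.9]
opening: 0.13
```

jog_arm --targets '[[[50,0,0,0,0,0,0],[50,0,0,0,0,0,0],[50,0,0,0,0,0,0],[50,0,0,0,0,0,0],[50,0,0,0,0,0,0],[50,0,0,0,0,0,0],[50,0,0,0,0,0,0]]]'

```text
clock: 25.1
position: [0.6542, -0.1362, 0.0303]
tcp_rot: [-0.047, 0.999, 0.0, 0.0]
ft_force: [0.1, 0.1, -0.2]
opening: 0.501
```

jog_arm --targets '[[[50,0,0,5,0,0,0],[50,0,0,15,0,0,0],[50,0,0,20,0,0,0],[50,0,0,20,0,0,0],[50,-20,0,20,0,0,0],[50,-40,0,25,0,0,0],[50,-40,20,25,0,0,0],[50,-40,30,25,0,0,0],[50,-30,40,20,0,0,0],[50,0,50,0,0,0,0]]]'

```text
clock: 26.35
position: [0.4828, 0.0037, 0.2081]
tcp_rot: [-0.045, 0.999, -0.001, 0.002]
ft_force: [2.0, 0.2, -0.4]
opening: 0.5
```

jog_arm --targets '[[[50,0,50,0,0,0,0],[50,0,50,0,0,0,0],[50,0,50,0,0,0,0],[50,0,50,0,0,0,0],[50,0,30,0,0,0,0],[50,0,0,0,0,0,0]]]'

```text
clock: 27.1
position: [0.484, 0.2368, 0.2066]
tcp_rot: [-0.049, 0.999, 0.001, 0.001]
ft_force: [1.2, -0.6, 0.5]
opening: 0.498
```

```bash
python3 look.py z top,260,120,140,150,4 side,250,170,180,150,4.2
```

```text
27.1 [0.484  0.2368 0.2066] jaw yaw 1.6681682573965317 z [ 0.0016  0.0019 -1.    ] F [ 1.2299 -0.6293  0.4953] op 0.4977255650856333 q [-0.3211  0.437  -0.3281  2.0461  0.2154  0.6882  0.8808]
```

View pics/z_top.png

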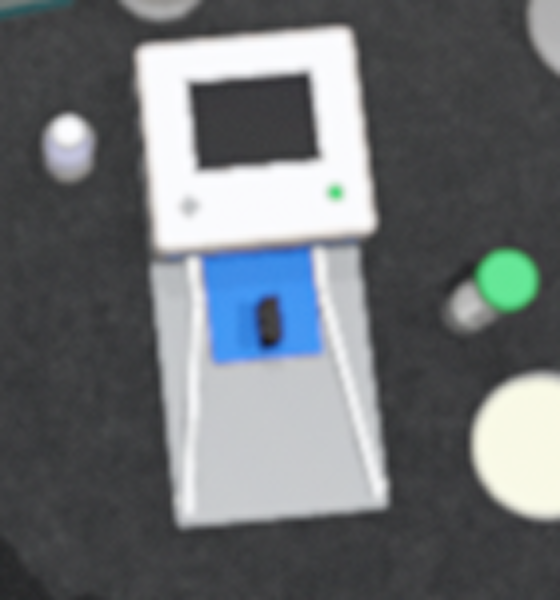

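View pics/z_side.png

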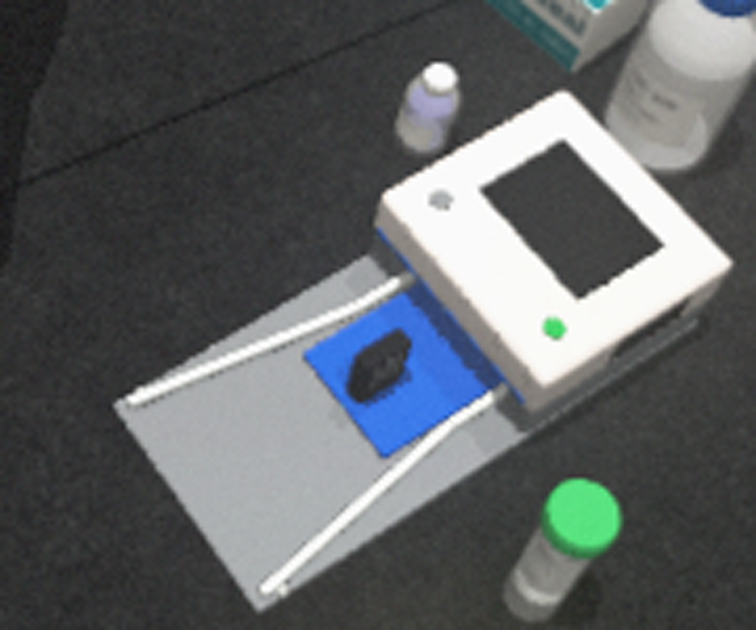

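```bash
python3 - <<'E'
from chk import *
import cv2
t=cp(260,120,4,[(213,363),(321,354)]);s=cp(250,170,4.2,[(305,357),(386,458)])
print(rd(onz("top",t,.01)),rd(onz("side",s,.01)))
for a,b in zip(t,s): print(tri(a,b))
# bystander change before/after
for n,o in(("top","top0"),("side","side0")):
    A=cv2.imread(f"pics/{o}.png");B=cv2.imread(f"pics/z_{n}_full.png")
    for nm,P in (("tube",(.66,-.26,.05)),):pass
    d=cv2.absdiff(A,B).max(2)>40
    k,l,st,c=cv2.connectedComponentsWithStats(d.astype(np.uint8));print(n,[(st[i][:5].tolist()) for i in range(1,k) if st[i][4]>15])
E
```

```text
[[-65.11    33.7107]
 [-65.5532 -35.9443]] [[-66.543   32.7555]
 [-65.3604 -36.7974]]
[ 0.6278 -0.1054  0.0071]
[ 0.6342 -0.175   0.0086]
top [[311, 182, 30, 29, 753], [154, 212, 52, 67, 1913], [41, 215, 147, 205, 16771], [93, 390, 10, 3, 22], [207, 405, 53, 15, 591], [262, 405, 42, 11, 276]]
side [[0, 0, 14, 12, 118], [139, 0, 56, 30, 554], [154, 5, 6, 10, 16], [166, 18, 16, 17, 77], [0, 21, 6, 12, 44], [149, 24, 8, 12, 37], [149, 29, 56, 75, 1913], [197, 148, 59, 30, 1304], [322, 239, 46, 40, 995], [36, 252, 73, 103, 2236], [0, 265, 13, 24, 147], [59, 305, 8, 15, 67], [74, 356, 15, 18, 80], [15, 372, 52, 26, 543]]
```

```bash
python3 -c "
from bench import arm
print(arm.sign_off())"
```

```text
the job is handed in; nothing more can be done
None
```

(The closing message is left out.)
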